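Put the loose sockets back on the socket rail in order of size

ROBOT

A 6-joint arm with a two-finger parallel gripper is mounted at the origin on the work surface. World frame = base frame: x ahead of the robot, y to its left, z up, the work surface at z = 0. Lengths are in mm, angles in rad, forces in N, time in s.
With the tool pointing down it reaches from about 425 to 950 mm from the base axis. Payload 14.7 kg.
Tool frame: the origin (TCP) lies midway between the tips of the shut fingers; the grasp point (between the pads) lies ctrl.grip_depth behind it (ctrl.grip_depth is the distance from the TCP to the grasp point, in mm); z points along the fingers, y is the line along which they close (so a half turn about z gives the same grasp; the last joint's range is limited). The gripper opens to 85 mm and grips with 20 to 120 N. Pads are 22 mm wide; open, the fingers measure 114 mm over their backs; the gripper's body (76 mm by 85 mm) begins 54 mm behind the grasp point. The pads swing forward as they close: fully open they stand 13 mm farther back than shut.
Start: joints at [1.067, 0.48, 1.596, -0, 1.065, -0.047], TCP at [286.677, 583.36, 231.297] pointing down, gripper open.
Joint ranges: [-2.75, 2.75], [-0.82, 2.05], [0.23, 2.67], [-1.56, 4.7], [0.09, 2.69], [-2.92, 2.92]. Speed limits (rad/s): [1.89, 1.89, 2.39, 3.01, 3.01, 3.01].

INTERFACE

Orientations are given as [roll, pitch, yaw] about the fixed x, y, z axes, in that order (R = Rz(yaw) Ry(pitch) Rx(roll)).
In Python, from plant import read_state, imaging, ctrl gives the robot as it stands.
- The arm moves only by the tool drive_tool, never from a script. Its argument "series" is a list of rows, each a list of 3 entries, a list of its own where there are three numbers: the shift along the tool's x, y, z in units of 0.03 m (1.0 is 0.03 m), then the turn, a rotation vector about the tool's x, y, z in units of 4 degrees (1.0 is 4 degrees), then the closure, from 0 (fully open) to 1 (shut). In form: [[[x, y, z], [ax, ay, az], hand], ...]. A call has 1 to 8 rows; each row shifts and turns the commanded pose from where the row before left it, along the tool's axes as they then stand; what a row does not reach is not made up. A row lasts 1/8 s, in which the tool goes at most 62.5 mm and 10.7 degrees, less where a joint would pass 70% of its speed; a pose out of reach is approached as far as the arm can. A call with a number of a shift or a turn outside -1 to 1 is refused whole. A call with a gripper value outside its range is refused whole. The fingers move at their own pace and stop on an object; "squeeze" is the grip in N (left out, the last holds). Time passes only in rows, so rows that do not move let the fingers close. It gives the time, the measured TCP pose, the force, the opening and the grip force at its end, in the units of the state.
- read_state(): the state, without advancing time (a new reading comes with each control period).
- imaging.grab_frame(name): name is "scene" or "side" or "wrist"; returns (picture, depth): 400x640x3 uint8, red, green, blue; 400x640 float32, mm along the optical axis (not along the pixel's ray), 0 where there is no reading.
- imaging.camera_info(name): a dict with "mtx" (3x3 intrinsics, pixels), "T" (4x4, takes a point from camera to world coordinates); the wrist camera has in their place "mount" (4x4, takes a point from camera to tool coordinates, whose origin is the TCP and whose axes are the flange's). Camera axes: x right, y up, looking along -z (the intrinsics and any distortion apply to the point x, -y, -z); pixel columns grow to the right and rows downward; lengths in mm; the calibration is good to about 2 mm. The wrist camera is an equidistant fisheye: a pixel r from the principal point sees the ray r / f radians off the axis. A picture is of the moment at which its call begins: read the wrist's pose just before it. camera_info takes no time and is no camera call.
- ctrl.finish_job(): hands the job in; it is judged then, once.
The state is a dict: "t": time; "qpos": joint angles; "qd": joint speeds; "joint_torque": joint torques, N m; "tcp_pos": TCP position; "ee_rot": TCP orientation; "force": force on the tool from outside, world axes, zero at the start; "wrist_torque": the same for the moment, N m; "finger_gap": opening from 0.0 (shut) to 1.0 (fully open); "finger_force": force on a finger pad.
Only numpy, scipy, OpenCV 4.12 (cv2) and the standard library are available. Lean on these libraries where they do the work, as an engineer would, in place of code of your own. Each camera call takes 0.05 s, during which the arm holds its last target. There are 200 camera calls.

TASK

Put the four loose sockets back on the socket rail, each standing upright in the middle of its own empty pad, so that the whole row rises step by step from the smallest socket at one end to the largest at the other. These two already stand on the rail and show which end is which: leave them in their places, and do not knock any socket over.

Things in the scene. Friction and masses are not known exactly. Their poses are not given: they have to be found in the camera images.
- socket_19: Chromed steel hex socket for a ratchet handle, an upright cylinder 27 mm in outside diameter and 39 mm tall, hexagonal hole facing up, to be gripped round the outside; one of the four loose sockets, standing on the bench at the start. Origin at the centre of its underside, z along its axis, up. Round outside: its yaw means nothing.
- socket_24: Chromed steel hex socket for a ratchet handle, an upright cylinder 33 mm in outside diameter and 42 mm tall, hexagonal hole facing up, to be gripped round the outside; one of the four loose sockets, standing on the bench at the start. Origin at the centre of its underside, z along its axis, up. Round outside: its yaw means nothing.
- socket_27: Chromed steel hex socket for a ratchet handle, an upright cylinder 38 mm in outside diameter and 45 mm tall, hexagonal hole facing up, to be gripped round the outside; one of the four loose sockets, standing on the bench at the start. Origin at the centre of its underside, z along its axis, up. Round outside: its yaw means nothing.
- socket_32: Chromed steel hex socket for a ratchet handle, an upright cylinder 44 mm in outside diameter and 48 mm tall, hexagonal hole facing up, to be gripped round the outside; one of the four loose sockets, standing on the bench at the start. Origin at the centre of its underside, z along its axis, up. Round outside: its yaw means nothing.
- socket_14: Chromed steel hex socket for a ratchet handle, an upright cylinder 22 mm in outside diameter and 36 mm tall, hexagonal hole facing up, to be gripped round the outside; the smallest of the six; it already stands on the end pad at one end of the rail (which end varies) and stays there. Origin at the centre of its underside, z along its axis, up. Round outside: its yaw means nothing.
- socket_36: Chromed steel hex socket for a ratchet handle, an upright cylinder 50 mm in outside diameter and 51 mm tall, hexagonal hole facing up, to be gripped round the outside; the largest of the six; it already stands on the end pad at the other end of the rail and stays there. Origin at the centre of its underside, z along its axis, up. Round outside: its yaw means nothing.
- pad_a: Empty black rubber pad, 44 mm across and 3 mm thick, on the fixed socket rail, a flat bar 390 x 62 mm, 14 mm high. Six pads, two of them under the end sockets, lie in a straight row 60 mm centre to centre; sockets just stand on them. Which of a, b, c, d lies where varies. Origin: centre of its underside, 14 mm above the bench (pad top: 17 mm). y along the rail, x across, z up.
- pad_b: Empty black rubber pad, 44 mm across and 3 mm thick, on the fixed socket rail, a flat bar 390 x 62 mm, 14 mm high. Six pads, two of them under the end sockets, lie in a straight row 60 mm centre to centre; sockets just stand on them. Which of a, b, c, d lies where varies. Origin: centre of its underside, 14 mm above the bench (pad top: 17 mm). y along the rail, x across, z up.
- pad_c: Empty black rubber pad, 44 mm across and 3 mm thick, on the fixed socket rail, a flat bar 390 x 62 mm, 14 mm high. Six pads, two of them under the end sockets, lie in a straight row 60 mm centre to centre; sockets just stand on them. Which of a, b, c, d lies where varies. Origin: centre of its underside, 14 mm above the bench (pad top: 17 mm). y along the rail, x across, z up.
- pad_d: Empty black rubber pad, 44 mm across and 3 mm thick, on the fixed socket rail, a flat bar 390 x 62 mm, 14 mm high. Six pads, two of them under the end sockets, lie in a straight row 60 mm centre to centre; sockets just stand on them. Which of a, b, c, d lies where varies. Origin: centre of its underside, 14 mm above the bench (pad top: 17 mm). y along the rail, x across, z up.
There are look-alikes about, which are no part of the job. Leave any pink look-alike of the socket_27 alone. What is shaped like the socket_24 but orange is not meant.

How it is judged:
By the outcome, as a careful person would: the job done as asked, in the order asked, and still so for the second after the job is handed in, with the robot touching nothing.
It also fails if it takes over 96 s, if anything falls off the work surface, if the arm or the gripper's body presses on something with over 40 N, if the wrist force passes 120 N, or if a joint passes its speed limit or range.

## Working session

There is one attempt and no reset: what is moved stays moved. The work goes in short steps, Python scripts to look and compute and a tool call to move; the robot and the scene stay as the last step left them, time stands still between calls to the robot, and variables do not carry over. Pictures are saved under pics/ and viewed, at most 14 in all, crops included, and the job is handed in when it is done.

Besides the shell and the picture viewer there is one more tool, called after "Emit:" as name([rows], argument=value, ...), one row to a line, values as JSON. drive_tool: Moves the arm, as the interface text tells. Its arguments: {"type":"object","properties":{"series":{"type":"array"},"squeeze":{"type":"number"}},"required":["series"]}

```bash
ls; mkdir -p pics; python3 - <<'E'
from plant import read_state, imaging, ctrl
import cv2,numpy as np
np.set_printoptions(precision=4,suppress=True)
print(read_state(), ctrl.grip_depth)
for n in("scene","side"):
    p,d=imaging.grab_frame(n); np.savez(f"{n}0.npz",p=p,d=d)
    cv2.imwrite(f"pics/{n}0.png",p[:,:,::-1]); 
for n in("scene","side","wrist"): print(imaging.camera_info(n))
E
```

```text
pics
{'t': 0.0, 'qpos': array([ 1.0674,  0.4808,  1.5969,  0.    ,  1.0651, -0.0466]), 'qd': array([ 0.0005,  0.0016, -0.0018, -0.0004, -0.0007, -0.0002]), 'joint_torque': array([ -0.0047, -95.0617, -43.0216,  -0.0001,   0.0118,   0.0001]), 'tcp_pos': array([286.4858, 582.9976, 230.6736]), 'ee_rot': array([-3.1404, -0.0001,  2.6848]), 'force': array([-0.9399, -0.598 ,  0.8019]), 'wrist_torque': array([-0.0059,  0.0093, -0.0108]), 'finger_force': 0.0, 'finger_gap': 1.0017023960451463} 18.700000000000003
{'mtx': array([[443.1415,   0.    , 323.0698],
       [  0.    , 443.1415, 193.4639],
       [  0.    ,   0.    ,   1.    ]]), 'T': array([[  -0.3334,   -0.7148,    0.6148, 1114.6902],
       [   0.9426,   -0.2405,    0.2316,  201.0358],
       [  -0.0177,    0.6567,    0.7539,  704.2762],
       [   0.    ,    0.    ,    0.    ,    1.    ]])}
{'mtx': array([[403.6545,   0.    , 325.4563],
       [  0.    , 403.6545, 193.0753],
       [  0.    ,   0.    ,   1.    ]]), 'T': array([[   0.9979,    0.0529,   -0.038 ,  514.4334],
       [  -0.0616,    0.5789,   -0.813 , -811.1415],
       [  -0.021 ,    0.8137,    0.581 ,  611.988 ],
       [   0.    ,    0.    ,    0.    ,    1.    ]])}
{'mtx': array([[309.7069,   0.    , 324.3151],
       [  0.    , 309.7069, 200.1823],
       [  0.    ,   0.    ,   1.    ]]), 'mount': array([[   0.0007,    0.9551,    0.2962,   73.1733],
       [   1.    ,   -0.0007,   -0.0001,    0.5378],
       [   0.0001,    0.2962,   -0.9551, -142.8889],
       [   0.    ,    0.    ,    0.    ,    1.    ]])}
```

View pics/scene0.png

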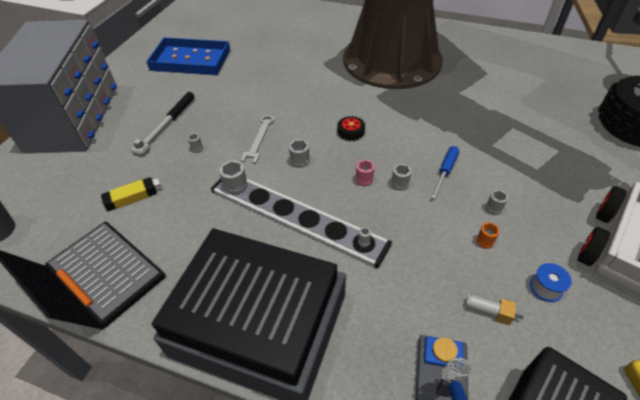

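View pics/side0.png

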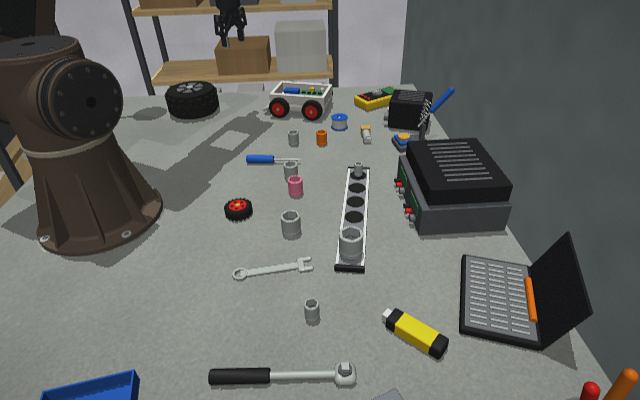

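Scene view: grey sockets are at (195,143), (299,153), (401,176) and (497,202). The look-alikes are pink (365,172) and orange (488,235). On the rail, socket_36 is at (233,176) and socket_14 at (365,240), with empty pads at (259,196), (284,207), (309,219) and (336,231). Side view: the grey sockets are at (312,310), (291,223), (291,170) and (293,137).

```bash
cat > h.py <<'E'
import numpy as np,cv2
from plant import read_state, imaging, ctrl
np.set_printoptions(precision=1,suppress=True)
def ray(info,px):
    K,T=info["mtx"],info["T"]; px=np.atleast_2d(px).astype(float)
    d=np.c_[(px[:,0]-K[0,2])/K[0,0],-(px[:,1]-K[1,2])/K[1,1],-np.ones(len(px))]
    return T[:3,3],d@T[:3,:3].T
def onplane(info,px,z):
    o,d=ray(info,px); return o+d*((z-o[2])/d[:,2])[:,None]
def tri(rays):
    A=0;b=0
    for o,d in rays:
        d=d/np.linalg.norm(d);M=np.eye(3)-np.outer(d,d);A=A+M;b=b+M@o
    return np.linalg.solve(A,b)
def cloud(info,d):
    v,u=np.mgrid[:400,:640]; o,r=ray(info,np.c_[u.ravel(),v.ravel()])
    P=(o+r*d.reshape(-1,1)).reshape(400,640,3); P[d<=0]=np.nan; return P
def fitc(P):
    A=np.c_[2*P[:,:2],np.ones(len(P))]; s=np.linalg.lstsq(A,(P[:,:2]**2).sum(1),rcond=None)[0]
    return s[:2],np.sqrt(s[2]+s[0]**2+s[1]**2)
E
python3 - <<'E'
from h import *
S={"scene":[(195,143),(299,153),(401,176),(497,202),(365,172),(488,235),(233,176),(365,240)],
   "side":[(312,310),(291,223),(291,170),(293,137),(295,186),(321,138),(351,243),(358,170)]}
R={}
for n in S:
    z=np.load(n+"0.npz"); info=imaging.camera_info(n); C=cloud(info,z["d"])
    H=C[...,2]; print(n,"bench z",np.nanmedian(H[150:250,250:450]))
    m=(np.nan_to_num(H)>6).astype(np.uint8)
    m2=(np.nan_to_num(H)>24).astype(np.uint8)
    for i,s in enumerate(S[n]):
        k,l,st,_=cv2.connectedComponentsWithStats(m2 if i>5 else m)
        w=l[s[1]-6:s[1]+7,s[0]-6:s[0]+7]; w=w[w>0]
        if len(w)==0: print(i,"none");continue
        j=np.bincount(w).argmax(); M=l==j
        Q=C[M]; zt=np.percentile(Q[:,2],95); top=Q[Q[:,2]>zt-2.5]
        # hull of the pixels: upper half ellipse = top rim
        (c,r)=cv2.minEnclosingCircle(top[:,:2].astype(np.float32))
        print(n,i,"px",st[j],"ztop",zt,"c",np.array(c),"r",r, "mean",top.mean(0),len(top))
        R[(n,i)]=c
    pads={"scene":[(259,196),(284,207),(309,219),(336,231)],"side":[(356,188),(356,201),(354,216)]}[n]
    hsv=z["p"].max(2)
    k,l,st,ce=cv2.connectedComponentsWithStats((hsv<45).astype(np.uint8))
    for s in pads:
        j=l[s[1],s[0]]; 
        print("pad",s,j,st[j],ce[j],"d",np.nanmedian(C[l==j],0),"plane",onplane(info,ce[j],17)[0])
E
```

```text
scene bench z -0.17602458971924761
scene 0 px [188 133  15  18 201] ztop 38.130544096658696 c [ 504.5 -338.5] r 15.203791618347168 mean [ 504.3 -338.6   37.4] 45
scene 1 px [289 139  21  28 476] ztop 47.42946916306937 c [465.  -97.7] r 22.565265655517578 mean [465.8 -97.   46.7] 97
scene 2 px [392 164  20  25 407] ztop 44.83723012657657 c [464.  131.6] r 19.935184478759766 mean [464.6 132.   44. ] 88
scene 3 px [487 190  22  24 379] ztop 41.52887815654477 c [469.4 326.6] r 17.26862907409668 mean [469.2 326.9  40.8] 88
scene 4 px [356 159  19  26 399] ztop 44.73211515284987 c [475.7  56.5] r 19.628881454467773 mean [476.5  56.9  44. ] 92
scene 5 px [477 222  23  26 419] ztop 41.73377851576876 c [557. 318.] r 16.459728240966797 mean [557.5 318.6  41. ] 90
scene 6 px [220 160  28  32 688] ztop 67.67105737116752 c [ 591.4 -191.7] r 25.531597137451172 mean [ 592.4 -191.2   66.8] 152
scene 7 px [359 227  12  18 190] ztop 52.7525582810996 c [644.2 103.1] r 11.243433952331543 mean [645.2 102.6  51.9] 52
pad (259, 196) 24 [250 189  19  15 220] [258.8 196.2] d [ 603.  -133.6   16. ] plane [ 60
[... 939 characters left out ...]
ean [470.4  86.4  42.7] 102
side 5 px [316 130  11  15 137] ztop 40.11939001298192 c [558.7 313.9] r 17.943099975585938 mean [558.  312.8  39.5] 25
side 6 px [339 226  24  32 670] ztop 67.18850350925943 c [ 592.3 -195.2] r 25.8007869720459 mean [ 592.  -197.4   66.6] 148
side 7 px [354 162   9  12  96] ztop 51.10333726616042 c [645.4 100.3] r 11.379480361938477 mean [645.3  99.8  50.3] 25
pad (356, 188) 127 [349 184  16   9 113] [356.4 187.6] d [634.4  42.1  15.3] plane [634.3  38.4  17. ]
pad (356, 201) 136 [347 197  17  10 138] [355.1 201.4] d [623.9 -18.3  15.6] plane [623.7 -20.2  17. ]
pad (354, 216) 147 [345 211  18  11 154] [353.6 216.5] d [613.7 -77.   15.8] plane [613.3 -78.7  17. ]
```

By height and diameter:

| Item | Position | Diameter / height |
|---|---|---|
| socket_19 | scene px (195,143) | 27 / 38 |
| socket_32 | scene px (299,153) | 44 / 47 |
| socket_27 | grey, scene px (401,176) | 39 / 45 |
| socket_24 | grey, scene px (497,202) | 34 / 41.5 |
| Pink look-alike | scene px (365,172) | rejected |
| Orange look-alike | scene px (488,235) | rejected |

Next I check this in one close crop and start turning the tool so that it closes across the rail, at yaw 1.392.

```bash
python3 - <<'E'
import numpy as np,cv2
p=np.load("scene0.npz")["p"][120:260,180:520,::-1]
cv2.imwrite("pics/crop0.png",cv2.resize(p,None,fx=2.3,fy=2.3,interpolation=cv2.INTER_CUBIC))
E
```

```text
(no output)
```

View pics/crop0.png

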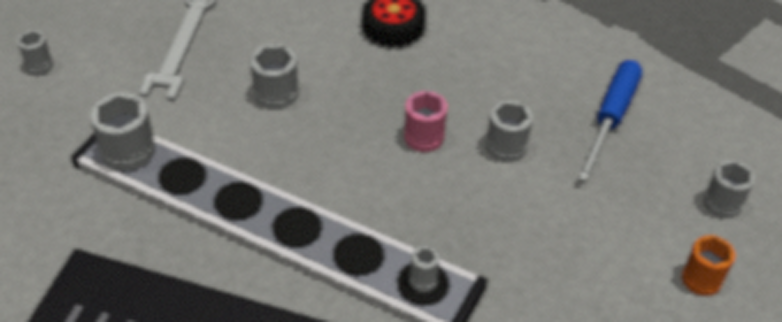

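Emit:
drive_tool([
  [[0,0,0],[0,0,1],0.2],
  [[0,0,0.2],[0,0,1],0.2],
  [[0,0,0.2],[0,0,1],0.2],
  [[0,0,0.2],[0,0,1],0.2],
  [[0,0,0.2],[0,0,1],0.2],
  [[0,0,0.2],[0,0,1],0.2],
  [[0,0,0.2],[0,0,1],0.2],
  [[0,0,0.2],[0,0,1],0.2],
])

```text
t: 1.1
tcp_pos: [286.6, 583.1, 188.8]
ee_rot: [-3.141, 0.0, 2.124]
force: [0.2, 0.6, -0.2]
finger_gap: 0.8
finger_force: 0.0
```

Emit:
drive_tool([
  [[0,0,0.2],[0,0,1],0.2],
  [[0,0,0.2],[0,0,1],0.2],
  [[0,0,0.2],[0,0,1],0.2],
  [[0,0,0.2],[0,0,1],0.2],
  [[0,0,0.2],[0,0,1],0.2],
  [[0,0,0.2],[0,0,1],0.2],
  [[0,0,0.2],[0,0,1],0.2],
  [[0,0,0],[0,0,1],0.2],
])

```text
t: 2.1
tcp_pos: [286.4, 582.9, 146.4]
ee_rot: [-3.141, 0.001, 1.566]
force: [-0.3, 0.1, -0.4]
finger_gap: 0.805
finger_force: 0.0
```

Emit:
drive_tool([
  [[0,0,0],[0,0,1],0.2],
  [[0,0,0],[0,0,1],0.2],
  [[0,0,0],[0,0,0.53],0.2],
])

```text
t: 2.48
tcp_pos: [286.6, 583.2, 147.0]
ee_rot: [-3.141, 0.001, 1.39]
force: [-0.3, -0.5, -0.2]
finger_gap: 0.8
finger_force: 0.0
```

The crop confirms it: grey sockets at crop px (35,52), (274,75), (510,130) and (729,188); pink at (425,120) and orange at (708,265) stay out of it. Next I move over socket_24.

Emit:
drive_tool([
  [[-0.92,0.94,0],[0,0,0],0.2],
  [[-0.92,0.94,0],[0,0,0],0.2],
  [[-0.92,0.94,0],[0,0,0],0.2],
  [[-0.92,0.94,0],[0,0,0],0.2],
  [[-0.92,0.94,0],[0,0,0],0.2],
  [[-0.92,0.94,0],[0,0,0],0.2],
  [[-0.92,0.94,0],[0,0,0],0.2],
  [[-0.92,0.94,0],[0,0,0],0.2],
])

```text
t: 3.48
tcp_pos: [469.8, 324.7, 147.3]
ee_rot: [-3.142, -0.0, 1.392]
force: [-1.0, 0.5, 0.1]
finger_gap: 0.799
finger_force: 0.0
```

```bash
cat >> h.py <<'E'
from scipy.spatial.transform import Rotation as Ro
def wshot(name):
    s=read_state(); p,d=imaging.grab_frame("wrist"); i=imaging.camera_info("wrist")
    T=np.eye(4);T[:3,:3]=Ro.from_euler("xyz",s["ee_rot"]).as_matrix();T[:3,3]=s["tcp_pos"]
    W=T@i["mount"]; K=i["mtx"]
    np.savez(name+".npz",p=p,d=d,W=W); cv2.imwrite(f"pics/{name}.png",p[:,:,::-1])
    v,u=np.mgrid[:400,:640]; a=(u-K[0,2])/K[0,0]; b=(v-K[1,2])/K[1,1]; r=np.hypot(a,b)
    k=np.where(r>1e-9,np.tan(np.minimum(r,1.5))/np.maximum(r,1e-9),1)
    D=np.dstack([a*k,-b*k,-np.ones_like(a)])@W[:3,:3].T
    return s,p,d,W[:3,3],D        # image, depth, ray origin, ray field (unit along axis)
def wpoint(o,D,px,z):
    r=D[int(round(px[1])),int(round(px[0]))]; return o+r*((z-o[2])/r[2])
def wcloud(o,D,d):
    P=o+D*d[...,None]; P[d<=0]=np.nan; return P
def top(P,xy,R=35,zmin=20):
    Q=P[np.nan_to_num(np.hypot(P[...,0]-xy[0],P[...,1]-xy[1])<R)&(np.nan_to_num(P[...,2])>zmin)]
    zt=np.percentile(Q[:,2],90); t=Q[abs(Q[:,2]-zt)<2.5]
    c,r=cv2.minEnclosingCircle(t[:,:2].astype(np.float32)); return np.array([*c,zt,r]),len(t)
def units(s,t):
    y=s["ee_rot"][2];d=np.array(t)-s["tcp_pos"]; c,n=np.cos(y),np.sin(y)
    return np.round(np.array([c*d[0]+n*d[1],n*d[0]-c*d[1],-d[2]])/30,2)
E
python3 - <<'E'
from h import *
s,p,d,o,D=wshot("w1"); print(s["tcp_pos"],s["ee_rot"])
P=wcloud(o,D,d)
for xy in [(470,325),(464,130),(476,56),(557,317)]:
    try: print(xy,*top(P,xy))
    except Exception as e: print(xy,e)
print("bench",np.nanmedian(P[...,2]))
E
```

```text
[469.8 324.7 147.3] [-3.1 -0.   1.4]
(470, 325) [471.7 334.7 246.4  33.5] 2622
(464, 130) [466.  145.3  23.4  11.1] 34
(476, 56) index -1 is out of bounds for axis 0 with size 0
(557, 317) [532.  321.1 249.    9.9] 774
bench 0.6936812139667268
```

View pics/w1.png

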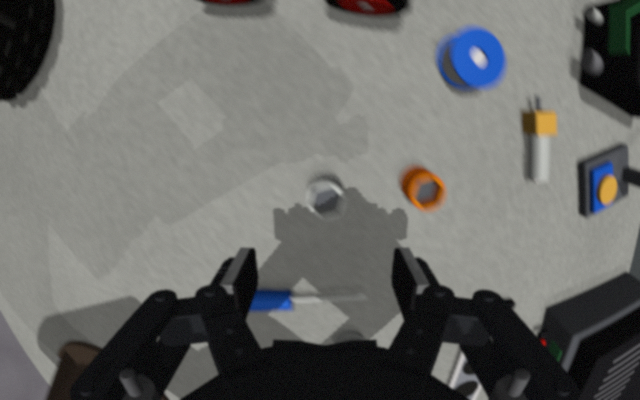

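The wrist view shows socket_24 at (326,198) and orange at (424,188), with the gripper shadow below. I'll mask out the gripper and measure.

```bash
sed -i 's/(np.nan_to_num(P\[...,2\])>zmin)\]/(np.nan_to_num(P[...,2])>zmin)\&(np.nan_to_num(P[...,2])<75)]/' h.py
python3 - <<'E'
from h import *
s,p,d,o,D=wshot("w2"); P=wcloud(o,D,d)
for xy in [(470,325),(464,130),(557,317)]:
    try: print(xy,*top(P,xy))
    except Exception as e: print(xy,e)
# colour check: contour of bright ring -> ray on z=42
g=cv2.cvtColor(p,cv2.COLOR_RGB2GRAY)[165:232,295:357]
c=cv2.HoughCircles(cv2.resize(g,None,fx=4,fy=4,interpolation=cv2.INTER_CUBIC),cv2.HOUGH_GRADIENT,1,50,param1=60,param2=20,minRadius=50,maxRadius=110)
for q in ([] if c is None else c[0][:3]):
    px=(q[0]/4+295,q[1]/4+165); print(px,q[2]/4,wpoint(o,D,px,42))
E
```

```text
(470, 325) [471.1 324.9  42.4  16.8] 510
(464, 130) [464.9 145.3  26.5  11.1] 35
(557, 317) [559.4 316.8  42.4  17. ] 458
(np.float32(319.375), np.float32(195.375)) 14.15 [470.8 324.9  42. ]
```

Emit:
drive_tool([
  [[0.01,0.04,0.7],[0,0,0],0.2],
  [[0,0,0.7],[0,0,0],0.2],
  [[0,0,0.7],[0,0,0],0.2],
  [[0,0,0.7],[0,0,0],0.2],
  [[0,0,0.7],[0,0,0],0.2],
  [[0,0,0.7],[0,0,0],0.2],
  [[0,0,0.44],[0,0,0],0.2],
  [[0,0,0],[0,0,0],0.2],
])

```text
t: 4.58
tcp_pos: [469.8, 325.8, 7.4]
ee_rot: [-3.14, 0.001, 1.392]
force: [-0.5, 0.5, 0.1]
finger_gap: 0.796
finger_force: 0.0
```

Emit:
drive_tool([
  [[0,0,0],[0,0,0],0.5],
  [[0,0,0],[0,0,0],0.6],
  [[0,0,0],[0,0,0],0.75],
  [[0,0,0],[0,0,0],0.8],
  [[0,0,0],[0,0,0],0.8],
], squeeze=40)

```text
t: 5.2
tcp_pos: [470.8, 326.1, 9.0]
ee_rot: [3.141, -0.001, 1.391]
force: [-2.6, -0.1, 7.6]
finger_gap: 0.373
finger_force: 39.1
```

Emit:
drive_tool([
  [[0,0,-0.5],[0,0,0],0.8],
  [[0,0,-0.9],[0,0,0],0.8],
  [[0,0,-0.9],[0,0,0],0.8],
  [[0,0,-0.9],[0,0,0],0.8],
  [[-0.5,0.34,-0.65],[0,0,0],0.8],
  [[-0.9,0.614,0],[0,0,0],0.8],
  [[-0.9,0.614,0],[0,0,0],0.8],
  [[-0.9,0.614,0],[0,0,0],0.8],
])

```text
t: 6.2
tcp_pos: [518.2, 217.9, 124.3]
ee_rot: [3.141, 0.0, 1.391]
force: [0.0, 1.2, -0.8]
finger_gap: 0.374
finger_force: 39.9
```

Emit:
drive_tool([
  [[-0.9,0.614,0],[0,0,0],0.8],
  [[-0.9,0.614,0],[0,0,0],0.8],
  [[-0.9,0.614,0],[0,0,0],0.8],
  [[-0.9,0.614,0],[0,0,0],0.8],
  [[-0.9,0.614,0],[0,0,0],0.8],
  [[-0.9,0.614,0],[0,0,0],0.8],
  [[-0.9,0.614,0],[0,0,0],0.8],
  [[-0.87,0.59,0],[0,0,0],0.8],
])

```text
t: 7.2
tcp_pos: [623.6, -20.3, 124.2]
ee_rot: [-3.142, 0.0, 1.391]
force: [0.4, 0.3, -1.9]
finger_gap: 0.377
finger_force: 39.9
```

```bash
python3 - <<'E'
from h import *
s,p,d,o,D=wshot("w3"); print(s["tcp_pos"],s["ee_rot"],s["finger_gap"])
P=wcloud(o,D,d)
for xy in [(592,-193.5),(645,101.5)]:
    try: print(xy,*top(P,xy,zmin=35))
    except Exception as e: print(xy,e)
k,l,st,ce=cv2.connectedComponentsWithStats((p.max(2)<50).astype(np.uint8))
for j in range(1,k):
    if 150<st[j][4]<6000: print(st[j],ce[j],wpoint(o,D,ce[j],17),np.nanmedian(P[l==j],0))
E
```

```text
[623.6 -20.3 124.2] [-3.1  0.   1.4] 0.3766311102726959
(592, -193.5) index -1 is out of bounds for axis 0 with size 0
(645, 101.5) [646.4 100.8  53.7  11.3] 421
[ 448   35   48  249 4156] [473.6 136.8] [764.4  10.6  17. ] [752.4  -1.9  41.7]
[301  37  47  37 505] [321.3  61.7] [643.5  90.   17. ] [639.8  88.9  17.3]
[ 301  103   48   45 1624] [324.3 125.1] [636.7  39.3  17. ] [637.   39.3  17.3]
[ 303  176   45   42 1458] [324.9 196.8] [626.8 -20.1  17. ] [626.6 -20.   17.3]
[ 60 214  45  55 971] [ 88.3 236.1] [359.  -16.8  17. ] [363.8 -14.6  21.2]
[  0 216  24  78 178] [ 11.2 249. ] [159.6 -14.4  17. ] [139.9 -12.2   5.4]
[  0 282  14  32 223] [  4.  300.7] [  29.8 -105.9   17. ] [  50.8 -103.7   25.2]
```

View pics/w3.png

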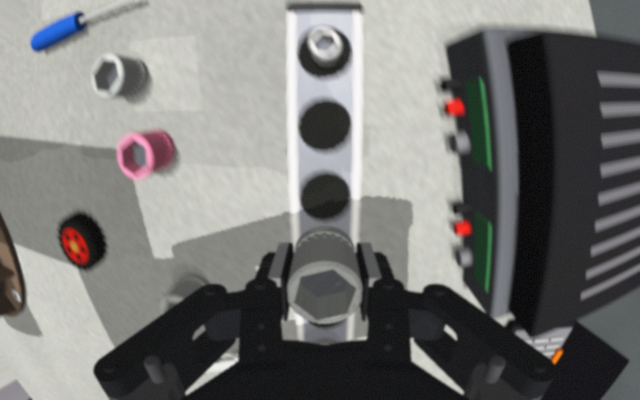

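```bash
python3 - <<'E'
from h import *
np.set_printoptions(precision=4,suppress=True)
for i in range(2):
    s,p,d,o,D=wshot(f"w4{i}"); P=wcloud(o,D,d)
    print(s["tcp_pos"],s["ee_rot"]); R=Ro.from_euler("xyz",s["ee_rot"]).as_matrix()
    k,l,st,ce=cv2.connectedComponentsWithStats((p.max(2)<50).astype(np.uint8))
    for j in range(1,k):
        if 1000<st[j][4]<2000: q=wpoint(o,D,ce[j],17);print(ce[j],q,R.T@(q-s["tcp_pos"]))
    print("s14",top(P,(645,101.5),zmin=35)[0])
E
```

```text
[625.3929 -23.3657 124.3922] [3.1396 0.0009 1.3897]
[318.9846 118.3944] [635.8515  42.3356  17.    ] [ 66.6045  -1.7595 107.3306]
[319.6784 189.8686] [625.7443 -16.6306  17.    ] [  6.7823  -1.0829 107.3843]
[ 83.4632 232.8842] [354.626  -15.1988  17.    ] [ -40.6328 -268.0261  106.8897]
s14 [646.4236 100.8748  53.6314  11.3071]
[624.5593 -21.7526 124.2573] [3.1402 0.0005 1.3887]
[320.0032 120.0316] [635.5191  42.2599  17.    ] [ 64.9884  -0.9611 107.2261]
[320.7808 191.5255] [625.3694 -16.7895  17.    ] [  5.0773  -0.2481 107.2547]
[ 84.3213 234.1183] [354.8068 -14.6163  17.    ] [ -41.7889 -266.7294  106.9141]
s14 [646.5284 100.696   53.5841  11.2122]
```

Emit:
drive_tool([
  [[0,0,0],[0,0,0],0.8],
  [[0,0,0],[0,0,0],0.8],
  [[0,0,0],[0,0,0],0.8],
  [[0,0,0],[0,0,0],0.8],
  [[0,0,0],[0,0,0],0.8],
])

```text
t: 7.98
tcp_pos: [623.5, -17.9, 123.6]
ee_rot: [-3.142, 0.0, 1.392]
force: [-0.2, -0.7, -1.6]
finger_gap: 0.373
finger_force: 40.0
```

```bash
cat > pads.py <<'E'
from h import *
import sys
for i in range(2):
    s,p,d,o,D=wshot(f"{sys.argv[1]}{i}"); P=wcloud(o,D,d)
    print(s["tcp_pos"],s["ee_rot"],s["finger_gap"]); R=Ro.from_euler("xyz",s["ee_rot"]).as_matrix()
    k,l,st,ce=cv2.connectedComponentsWithStats((p.max(2)<50).astype(np.uint8))
    for j in range(1,k):
        q=wpoint(o,D,ce[j],17)
        if 1000<st[j][4]<2500 and q[0]>550: print(st[j],ce[j],q,R.T@(q-s["tcp_pos"]),np.nanmedian(P[l==j],0))
    for n,xy in dict(s14=(646,101),s36=(592,-193.5),s27=(465,130),s32=(466,-99),s19=(505,-340)).items():
        try: print(n,*top(P,xy,zmin=30))
        except Exception: pass
E
python3 pads.py w5
```

```text
[623.5 -17.9 123.6] [-3.1  0.   1.4] 0.3729675785354794
[ 299  101   50   49 1893] [323.1 124.9] [635.8  41.8  17. ] [ 61.    1.4 106.6] [635.9  42.   17.3]
[ 300  174   47   46 1641] [323.3 196.6] [625.1 -17.3  17. ] [  0.9   1.4 106.6] [625.4 -17.   17.3]
s14 [646.6 100.8  53.6  11.4] 437
s27 [465.3 129.4  45.4  19.5] 541
s32 [464.4 -89.9  48.4  18. ] 173
[623.5 -18.  123.6] [-3.1  0.   1.4] 0.37314796174570675
[ 299  101   50   49 1891] [323. 125.] [635.8  41.8  17. ] [ 61.    1.4 106.6] [635.9  41.8  17.3]
[ 300  174   47   46 1637] [323.4 196.5] [625.2 -16.5  17. ] [  1.8   1.4 106.6] [625.5 -17.1  17.3]
s14 [646.2 100.8  53.6  11.3] 430
s27 [465.5 128.8  45.3  19.4] 526
s32 [463.7 -89.7  48.4  18.6] 169
```

```bash
cat > held.py <<'E'
from h import *
import sys
f=sys.argv[1]; zt=float(sys.argv[2]) # expected top above tcp
s,p,d,o,D=wshot(f); P=wcloud(o,D,d); t=s["tcp_pos"]; R=Ro.from_euler("xyz",s["ee_rot"]).as_matrix()
Q=(P-t)@R; m=np.nan_to_num((abs(Q[...,2]+zt)<5)&(np.hypot(Q[...,0],Q[...,1])<30)&(p.min(2)>60))
k,l,st,ce=cv2.connectedComponentsWithStats(m.astype(np.uint8)); j=1+st[1:,4].argmax(); q=Q[l==j]; z0=np.percentile(q[:,2],10); q=q[abs(q[:,2]-z0)<2]
print(t,st[j],"top z",z0,"circle",cv2.minEnclosingCircle(q[:,:2].astype(np.float32)))
E
python3 held.py w6 34
```

```text
[623.5 -18.  123.6] [ 286  257   77   66 2072] top z -33.67155573501684 circle ((-0.765343964099884, 2.4033260345458984), 16.823978424072266)
```

Emit:
drive_tool([
  [[0.06,0.01,0.5],[0,0,0],0.8],
  [[0,0,0.7],[0,0,0],0.8],
  [[0,0,0.7],[0,0,0],0.8],
  [[0,0,0.6],[0,0,0],0.8],
  [[0,0,0.4],[0,0,0],0.8],
  [[0,0,0.2],[0,0,0],0.8],
  [[0,0,0.16],[0,0,0],0.8],
  [[0,0,0],[0,0,0],0.8],
])

```text
t: 9.12
tcp_pos: [624.5, -16.4, 26.2]
ee_rot: [3.141, -0.0, 1.391]
force: [-0.2, -0.3, -1.8]
finger_gap: 0.374
finger_force: 40.0
```

Emit:
drive_tool([
  [[0,0,0],[0,0,0],0.8],
  [[0,0,0],[0,0,0],0.8],
])

```text
t: 9.38
tcp_pos: [624.3, -16.4, 26.0]
ee_rot: [3.141, -0.0, 1.391]
force: [0.2, -0.1, -0.0]
finger_gap: 0.379
finger_force: 40.0
```

Emit:
drive_tool([
  [[0,0,0],[0,0,0],0.55],
  [[0,0,0],[0,0,0],0.45],
  [[0,0,0],[0,0,0],0.3],
  [[0,0,0],[0,0,0],0.3],
  [[0,0,-0.5],[0,0,0],0.3],
  [[0,0,-0.9],[0,0,0],0.2],
  [[0,0,-0.9],[0,0,0],0.2],
  [[0,0,-0.9],[0,0,0],0.2],
])

```text
t: 10.38
tcp_pos: [624.3, -16.4, 123.8]
ee_rot: [3.141, -0.0, 1.391]
force: [0.9, -0.4, -0.4]
finger_gap: 0.8
finger_force: 0.0
```

Emit:
drive_tool([
  [[0,0,-0.3],[0,0,0],0.2],
  [[0,0,0],[0,0,0],0.2],
  [[0,0,0],[0,0,0],0.2],
  [[0,0,0],[0,0,0],0.2],
])

```text
t: 10.88
tcp_pos: [623.6, -16.4, 129.8]
ee_rot: [-3.14, 0.0, 1.391]
force: [0.2, 0.8, 0.3]
finger_gap: 0.798
finger_force: 0.0
```

```bash
sed -i 's/dict(s14/dict(s24=(625,-17),s14/' pads.py; python3 pads.py w7; python3 - <<'E'
from h import *
for n in ("scene","side"):
    p,d=imaging.grab_frame(n); P=cloud(imaging.camera_info(n),d)
    print(n,top(P,(625,-17),30,40)[0])
    c=p[150:260,200:400] if n=="scene" else p[150:260,260:460]
    cv2.imwrite(f"pics/{n}7.png",cv2.resize(c[:,:,::-1],None,fx=4,fy=4,interpolation=cv2.INTER_CUBIC))
E
```

```text
[623.6 -16.4 129.8] [-3.1  0.   1.4] 0.7978084405955609
[ 300  103   48   48 1799] [323.5 126.4] [635.5  42.2  17. ] [ 59.8   1.4 112.8] [635.8  41.8  17.3]
[ 302  238   45   40 1360] [323.9 257.1] [615.1 -74.8  17. ] [-59.    2.3 112.8] [615.  -74.8  17.3]
s24 [626.5 -18.1  59.3  16.8] 647
s14 [646.4 100.6  53.7  11.2] 405
s36 [ 597.9 -170.    31.7    4.2] 8
s27 [465.4 129.1  45.3  19.5] 515
s32 [476.3 -80.9  47.    6.9] 52
[623.7 -16.3 129.9] [-3.1  0.   1.4] 0.7963593651250652
[ 300  103   48   48 1800] [323.4 126.3] [635.6  42.2  17. ] [ 59.8   1.4 112.9] [635.9  41.9  17.3]
[ 302  238   45   40 1363] [323.8 257.1] [615.3 -74.9  17. ] [-59.1   2.3 113. ] [615.1 -74.9  17.3]
s24 [626.5 -18.1  59.4  16.8] 643
s14 [646.3 100.6  53.7  11.3] 400
s36 [ 597.9 -170.6   31.6    4.2] 9
s27 [465.6 129.3  45.4  19.5] 505
s32 [476.6 -80.7  46.9   7.7] 55
scene [624.9 -16.1  58.2  17.2]
side [625.5 -20.   57.1  17.3]
```

View pics/w71.png

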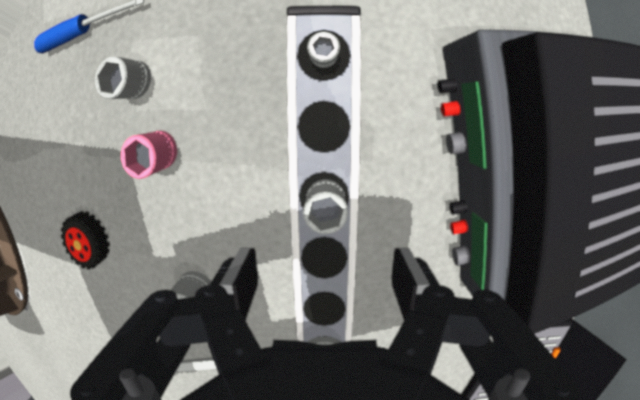

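Socket_24 stands on its pad at wrist px (325,208), centred to about 1.3 mm; the empty pads are at (323,126), (323,257) and (323,308). Next is socket_27, the grey one at (123,77).

Emit:
drive_tool([
  [[0.55,-0.87,0],[0,0,0],0.2],
  [[0.55,-0.87,0],[0,0,0],0.2],
  [[0.55,-0.87,0],[0,0,0],0.2],
  [[0.55,-0.87,0],[0,0,0],0.2],
  [[0.55,-0.87,0],[0,0,0],0.2],
  [[0.55,-0.87,0],[0,0,0],0.2],
  [[0.54,-0.9,0],[0,0,0],0.2],
])

```text
t: 11.95
tcp_pos: [463.4, 130.3, 130.8]
ee_rot: [3.141, -0.0, 1.391]
force: [0.4, 0.4, -0.5]
finger_gap: 0.8
finger_force: 0.0
```

Emit:
drive_tool([
  [[0,0,0],[0,0,0],0.2],
  [[0,0,0],[0,0,0],0.2],
  [[0,0,0],[0,0,0],0.2],
  [[0,0,0],[0,0,0],0.2],
  [[0,0,0],[0,0,0],0.2],
])

```text
t: 12.58
tcp_pos: [464.3, 129.5, 130.7]
ee_rot: [-3.142, 0.0, 1.391]
force: [-0.3, -0.2, -0.6]
finger_gap: 0.8
finger_force: 0.0
```

```bash
python3 pads.py w8
```

```text
[464.3 129.5 130.7] [-3.1  0.   1.4] 0.8004282787414463
s24 [635.8  -9.7  59.2  10.8] 43
s14 [646.1 102.   53.4  11.4] 219
s36 [ 611.4 -177.    42.     7.2] 12
s27 [464.6 129.4  45.8  19.4] 798
[464.3 129.6 130.8] [3.1 0.  1.4] 0.7990910958124591
s24 [635.8  -9.6  59.5   9.9] 41
s14 [646.  101.3  53.4  11.7] 229
s36 [ 610.3 -175.9   41.9    8. ] 14
s27 [465.  129.7  45.7  19.5] 822
```

Emit:
drive_tool([
  [[0,-0.04,0.6],[0,0,0],0.2],
  [[0,0,0.8],[0,0,0],0.2],
  [[0,0,0.8],[0,0,0],0.2],
  [[0,0,0.8],[0,0,0],0.2],
  [[0,0,0.6],[0,0,0],0.2],
  [[0,0,0.42],[0,0,0],0.2],
  [[0,0,0],[0,0,0],0.2],
  [[0,0,0],[0,0,0],0.2],
])

```text
t: 13.68
tcp_pos: [463.2, 130.0, 10.6]
ee_rot: [3.141, -0.0, 1.391]
force: [-0.3, -1.1, 0.1]
finger_gap: 0.799
finger_force: 0.0
```

Emit:
drive_tool([
  [[0,0,0],[0,0,0],0.4],
  [[0,0,0],[0,0,0],0.5],
  [[0,0,0],[0,0,0],0.7],
  [[0,0,0],[0,0,0],0.75],
  [[0,0,0],[0,0,0],0.75],
], squeeze=40)

```text
t: 14.3
tcp_pos: [463.2, 130.0, 10.7]
ee_rot: [3.141, -0.0, 1.391]
force: [-1.0, -0.7, 9.5]
finger_gap: 0.437
finger_force: 38.9
```

Emit:
drive_tool([
  [[0,0,-0.4],[0,0,0],0.75],
  [[0,0,-0.9],[0,0,0],0.75],
  [[0,0,-0.9],[0,0,0],0.75],
  [[0,0,-0.9],[0,0,0],0.75],
  [[-0.35,0.38,-0.7],[0,0,0],0.75],
  [[-0.75,0.78,0],[0,0,0],0.75],
  [[-0.75,0.78,0],[0,0,0],0.75],
  [[-0.75,0.78,0],[0,0,0],0.75],
])

```text
t: 15.3
tcp_pos: [529.7, 37.8, 125.0]
ee_rot: [3.141, -0.0, 1.391]
force: [0.1, -0.2, -1.9]
finger_gap: 0.434
finger_force: 40.4
```

Emit:
drive_tool([
  [[-0.75,0.78,0],[0,0,0],0.75],
  [[-0.75,0.78,0],[0,0,0],0.75],
  [[-0.75,0.78,0],[0,0,0],0.75],
  [[-0.6,0.65,0],[0,0,0],0.75],
  [[-0.4,0.42,0],[0,0,0],0.75],
  [[0,0,0],[0,0,0],0.75],
  [[0,0,0],[0,0,0],0.75],
  [[0,0,0],[0,0,0],0.75],
])

```text
t: 16.3
tcp_pos: [612.0, -74.8, 124.3]
ee_rot: [-3.141, -0.0, 1.392]
force: [0.0, 0.0, -2.5]
finger_gap: 0.434
finger_force: 40.4
```

```bash
python3 held.py w9 34;python3 pads.py w9
```

```text
[612.  -74.8 124.3] [ 276  250   93   78 3092] top z -34.92711473291005 circle ((-0.3696627616882324, 1.3735194206237793), 20.188091278076172)
[612.1 -74.9 124.3] [-3.1 -0.   1.4] 0.4362470620750351
[ 300   31   51   48 1918] [324.6  54.4] [636.1  41.4  17. ] [118.7   3.  107.3] [635.7  41.2  17.3]
[ 302  175   47   44 1674] [324.8 197.4] [615.2 -74.8  17. ] [  0.7   3.1 107.3] [615.3 -75.2  17.4]
s24 [626.3 -18.1  59.5  16.8] 770
s36 [ 595.  -184.7   68.6   22.7] 364
s32 [467.8 -99.2  48.4  22.6] 642
[612.2 -75.  124.3] [-3.1 -0.   1.4] 0.4304584956722293
[ 299   30   52   49 1919] [324.4  54.3] [635.5  41.5  17. ] [118.7   2.2 107.3] [635.7  41.2  17.3]
[ 301  175   48   44 1675] [324.6 197.4] [615.3 -74.8  17. ] [  0.7   3.1 107.3] [615.3 -75.3  17.3]
s24 [626.6 -18.2  59.4  16.8] 758
s36 [ 595.  -185.1   68.6   22.7] 361
s32 [467.4 -99.8  48.3  22.6] 664
```

Emit:
drive_tool([
  [[0.05,0.04,0.5],[0,0,0],0.75],
  [[0,0,0.7],[0,0,0],0.75],
  [[0,0,0.7],[0,0,0],0.75],
  [[0,0,0.6],[0,0,0],0.75],
  [[0,0,0.4],[0,0,0],0.75],
  [[0,0,0.18],[0,0,0],0.75],
  [[0,0,0.1],[0,0,0],0.75],
  [[0,0,0],[0,0,0],0.75],
])

```text
t: 17.45
tcp_pos: [614.1, -74.3, 29.0]
ee_rot: [3.141, 0.0, 1.391]
force: [0.1, 0.5, -1.8]
finger_gap: 0.432
finger_force: 40.4
```

Emit:
drive_tool([
  [[0,0,0],[0,0,0],0.75],
  [[0,0,0],[0,0,0],0.75],
])

```text
t: 17.7
tcp_pos: [614.2, -74.3, 29.2]
ee_rot: [3.141, -0.0, 1.391]
force: [0.3, 1.3, -2.1]
finger_gap: 0.432
finger_force: 40.4
```

Emit:
drive_tool([
  [[0,0,0.03],[0,0,0],0.75],
  [[0,0,0],[0,0,0],0.75],
  [[0,0,0],[0,0,0],0.5],
  [[0,0,0],[0,0,0],0.4],
  [[0,0,0],[0,0,0],0.25],
  [[0,0,0],[0,0,0],0.2],
  [[0,0,-0.5],[0,0,0],0.2],
  [[0,0,-0.9],[0,0,0],0.2],
])

```text
t: 18.7
tcp_pos: [613.4, -74.2, 70.4]
ee_rot: [-3.14, 0.0, 1.391]
force: [0.1, -1.6, -0.3]
finger_gap: 0.797
finger_force: 0.0
```

Emit:
drive_tool([
  [[0,0,-0.9],[0,0,0],0.2],
  [[0,0,-0.8],[0,0,0],0.2],
  [[0,0,-0.3],[0,0,0],0.2],
  [[0,0,0],[0,0,0],0.2],
  [[0,0,0],[0,0,0],0.2],
  [[0,0,0],[0,0,0],0.2],
  [[0,0,0],[0,0,0],0.2],
])

```text
t: 19.58
tcp_pos: [613.7, -74.3, 129.3]
ee_rot: [-3.141, 0.0, 1.391]
force: [-0.3, -0.2, -0.4]
finger_gap: 0.795
finger_force: 0.0
```

```bash
sed -i 's/s27=(465,130)/s27=(614.6,-76)/' pads.py; python3 pads.py w10; python3 - <<'E'
from h import *
for n in ("scene","side"):
    p,d=imaging.grab_frame(n); P=cloud(imaging.camera_info(n),d)
    print(n,top(P,(614,-76),30,40)[0])
E
```

```text
[613.7 -74.3 129.3] [-3.1  0.   1.4] 0.795474340968687
[ 298   33   50   48 1853] [322.8  56.3] [636.   41.5  17. ] [117.9   1.4 112.3] [635.8  41.3  17.3]
[ 302  239   44   40 1380] [323.4 258.6] [ 604.  -134.3   17. ] [-60.8   1.4 112.3] [ 604.5 -133.9   17.3]
s24 [626.6 -18.   59.4  16.7] 725
s36 [ 594.6 -187.1   68.1   23.6] 476
s27 [616.6 -75.1  62.5  19.6] 941
s32 [467.7 -99.6  48.4  22.6] 658
[613.7 -74.3 129.4] [-3.1  0.   1.4] 0.7978744678942219
[ 298   33   50   48 1853] [322.7  56.4] [636.1  41.5  17. ] [117.9   1.4 112.4] [635.7  41.3  17.3]
[ 302  239   44   40 1388] [323.2 258.6] [ 604.1 -134.4   17. ] [-60.9   1.4 112.4] [ 604.3 -133.9   17.4]
s24 [626.6 -18.1  59.4  16.7] 727
s36 [ 594.6 -187.5   68.1   23.7] 480
s27 [615.9 -74.8  62.5  19.4] 937
s32 [467.2 -98.8  48.3  22.8] 652
scene [613.9 -72.3  61.4  19.4]
side [614.5 -74.9  60.7  20.5]
```

Emit:
drive_tool([
  [[-0.25,-0.7,0],[0,0,0],0.2],
  [[-0.3,-0.9,0],[0,0,0],0.2],
  [[-0.3,-0.9,0],[0,0,0],0.2],
  [[-0.3,-0.9,0],[0,0,0],0.2],
  [[-0.3,-0.8,0],[0,0,0],0.2],
  [[-0.26,-0.53,0],[0,0,0],0.2],
  [[0,0,0],[0,0,0],0.2],
  [[0,0,0],[0,0,0],0.2],
])

```text
t: 20.78
tcp_pos: [466.2, -99.6, 130.1]
ee_rot: [3.14, 0.0, 1.391]
force: [0.3, -0.6, 0.1]
finger_gap: 0.801
finger_force: 0.0
```

Emit:
drive_tool([
  [[0,0,0],[0,0,0],0.2],
  [[0,0,0],[0,0,0],0.2],
  [[0,0,0],[0,0,0],0.2],
])

```text
t: 21.15
tcp_pos: [465.3, -99.3, 129.8]
ee_rot: [-3.142, -0.0, 1.391]
force: [0.4, -0.7, -0.3]
finger_gap: 0.798
finger_force: 0.0
```

```bash
python3 pads.py w11
```

```text
[465.3 -99.3 129.8] [-3.1 -0.   1.4] 0.7977619651743868
[ 461    0   39   37 1145] [480.6  16.5] [634.6  39.4  17. ] [166.7 141.7 112.8] [634.1  40.1  17.4]
[ 617    0   23  195 2230] [633.   80.6] [866.7 -20.4  17. ] [149.3 380.8 112.8] [767.7 -10.6  85.1]
[ 453  186   38   41 1167] [471.6 206.2] [ 603.2 -134.    17. ] [ -9.5 141.8 112.8] [ 602.7 -133.9   17.4]
[ 549  235   91  114 1262] [586.1 285.6] [ 796.  -287.3   17. ] [-126.   358.9  112.8] [ 799.7 -287.6   14.4]
[ 599  277   41   98 1921] [626.1 333.7] [ 984.1 -467.6   17. ] [-269.8  576.1  112.8] [ 912.3 -409.4   51.1]
s24 [626.1 -17.8  59.3  17. ] 525
s36 [ 593.7 -192.8   68.3   25.4] 555
s27 [616.  -74.5  62.4  19.6] 734
s32 [467.3 -99.6  48.7  22.3] 1000
[465.3 -99.4 129.8] [-3.1  0.   1.4] 0.8055455790264627
[ 461    0   39   37 1145] [480.7  16.5] [634.8  40.4  17. ] [167.7 141.8 112.8] [634.   40.1  17.4]
[ 617    0   23  194 2225] [633.   80.5] [866.6 -20.5  17. ] [149.3 380.8 112.8] [767.8  -9.8  85.1]
[ 453  186   38   41 1168] [471.8 206.2] [ 603.1 -134.    17. ] [ -9.5 141.8 112.8] [ 602.7 -133.9   17.4]
[ 549  235   91  114 1262] [586.2 285.5] [ 795.3 -285.5   17. ] [-124.2  358.   112.8] [ 800.  -287.2   14.3]
[ 599  277   41   98 1917] [626.1 333.7] [ 984.  -467.7   17. ] [-269.8  576.2  112.8] [ 912.3 -409.3   51. ]
s24 [626.  -17.8  59.3  16.8] 531
s36 [ 593.4 -192.9   68.3   25.4] 556
s27 [616.  -74.7  62.5  19.6] 732
s32 [467.3 -99.5  48.7  22.3] 1001
```

View pics/w111.png

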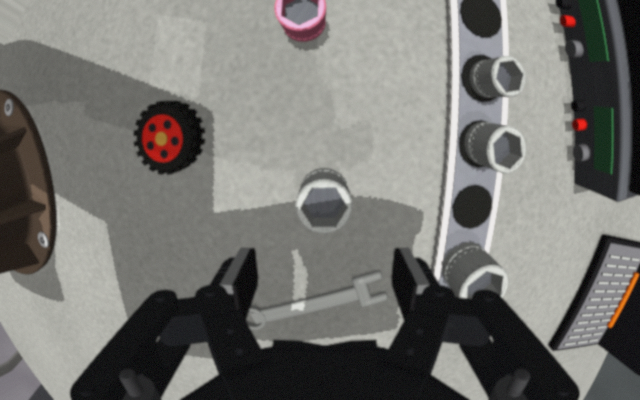

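Emit:
drive_tool([
  [[0,0,0.6],[0,0,0],0.2],
  [[0,0,0.8],[0,0,0],0.2],
  [[0,0,0.8],[0,0,0],0.2],
  [[0,0,0.8],[0,0,0],0.2],
  [[0,0,0.6],[0,0,0],0.2],
  [[0,0,0.33],[0,0,0],0.2],
  [[0,0,0],[0,0,0],0.2],
  [[0,0,0],[0,0,0],0.2],
])

```text
t: 22.25
tcp_pos: [465.5, -99.5, 12.5]
ee_rot: [3.141, 0.0, 1.391]
force: [0.6, -0.8, -0.3]
finger_gap: 0.799
finger_force: 0.0
```

Emit:
drive_tool([
  [[0,0,0],[0,0,0],0.35],
  [[0,0,0],[0,0,0],0.45],
  [[0,0,0],[0,0,0],0.6],
  [[0,0,0],[0,0,0],0.7],
  [[0,0,0],[0,0,0],0.7],
], squeeze=40)

```text
t: 22.88
tcp_pos: [465.3, -99.5, 12.5]
ee_rot: [3.141, 0.0, 1.391]
force: [-1.3, 0.5, 10.7]
finger_gap: 0.506
finger_force: 39.1
```

Emit:
drive_tool([
  [[0,0,-0.4],[0,0,0],0.7],
  [[0,0,-0.9],[0,0,0],0.7],
  [[0,0,-0.9],[0,0,0],0.7],
  [[0,0,-0.9],[0,0,0],0.7],
  [[-0.03,0.4,-0.7],[0,0,0],0.7],
  [[-0.05,0.8,0],[0,0,0],0.7],
  [[-0.05,0.8,0],[0,0,0],0.7],
  [[-0.05,0.8,0],[0,0,0],0.7],
])

```text
t: 23.88
tcp_pos: [547.4, -119.9, 126.8]
ee_rot: [3.141, 0.0, 1.391]
force: [0.6, 0.6, -2.9]
finger_gap: 0.508
finger_force: 41.2
```

Emit:
drive_tool([
  [[-0.05,0.8,0],[0,0,0],0.7],
  [[-0.05,0.7,0],[0,0,0],0.7],
  [[-0.05,0.41,0],[0,0,0],0.7],
  [[0,0,0],[0,0,0],0.7],
  [[0,0,0],[0,0,0],0.7],
  [[0,0,0],[0,0,0],0.7],
  [[0,0,0],[0,0,0],0.7],
])

```text
t: 24.75
tcp_pos: [602.0, -134.3, 126.1]
ee_rot: [-3.141, 0.0, 1.391]
force: [-0.8, 0.3, -2.6]
finger_gap: 0.504
finger_force: 41.3
```

```bash
python3 held.py w12 36;python3 pads.py w12
```

```text
[ 602.  -134.3  126.1] [ 273  245  104   89 3702] top z -36.10491695387527 circle ((0.4542389214038849, 2.3199703693389893), 22.465373992919922)
[ 602.2 -134.3  126.1] [-3.1 -0.   1.4] 0.5021239406229547
[ 301  174   48   40 1489] [323.9 194.3] [ 604.9 -132.    17. ] [  2.8   2.3 109.1] [ 605.2 -132.4   17.3]
s24 [626.3 -18.2  59.5  16.8] 767
s27 [616.3 -75.   62.6  19.2] 1078
[ 602.2 -134.4  126.1] [-3.1  0.   1.4] 0.50458030473151
[ 300  174   48   40 1486] [323.7 194.3] [ 605. -132.   17.] [  2.8   2.3 109.1] [ 605.1 -132.4   17.4]
s24 [626.4 -18.3  59.5  16.8] 764
s27 [616.2 -75.2  62.6  19.3] 1081
```

Emit:
drive_tool([
  [[0,0,0.5],[0,0,0],0.7],
  [[0,0,0.7],[0,0,0],0.7],
  [[0,0,0.7],[0,0,0],0.7],
  [[0,0,0.6],[0,0,0],0.7],
  [[0,0,0.4],[0,0,0],0.7],
  [[0,0,0.2],[0,0,0],0.7],
  [[0,0,0.1],[0,0,0],0.7],
  [[0,0,0.01],[0,0,0],0.7],
])

```text
t: 25.9
tcp_pos: [602.6, -134.5, 30.0]
ee_rot: [3.141, 0.0, 1.391]
force: [-0.1, -0.9, -1.2]
finger_gap: 0.507
finger_force: 41.3
```

Emit:
drive_tool([
  [[0,0,0],[0,0,0],0.7],
  [[0,0,0],[0,0,0],0.7],
  [[0,0,0],[0,0,0],0.45],
  [[0,0,0],[0,0,0],0.35],
  [[0,0,0],[0,0,0],0.2],
  [[0,0,0],[0,0,0],0.2],
  [[0,0,-0.5],[0,0,0],0.2],
  [[0,0,-0.9],[0,0,0],0.2],
])

```text
t: 26.9
tcp_pos: [601.9, -134.3, 72.2]
ee_rot: [-3.14, -0.0, 1.391]
force: [-0.0, -0.1, -0.2]
finger_gap: 0.797
finger_force: 0.0
```

Emit:
drive_tool([
  [[0,0,-0.9],[0,0,0],0.2],
  [[0,0,-0.8],[0,0,0],0.2],
  [[0,0,-0.2],[0,0,0],0.2],
  [[0,0,0],[0,0,0],0.2],
  [[0,0,0],[0,0,0],0.2],
  [[0,0,0],[0,0,0],0.2],
  [[0,0,0],[0,0,0],0.2],
])

```text
t: 27.78
tcp_pos: [602.1, -134.3, 128.1]
ee_rot: [-3.141, -0.0, 1.391]
force: [0.2, -0.4, -0.5]
finger_gap: 0.802
finger_force: 0.0
```

```bash
sed -i 's/s32=(466,-99)/s32=(603.5,-134.7)/' pads.py; python3 pads.py w13; python3 - <<'E'
from h import *
for n in ("scene","side"):
    p,d=imaging.grab_frame(n); P=cloud(imaging.camera_info(n),d)
    print(n,top(P,(603,-135),27,40)[0],top(P,(504,-340))[0])
E
```

```text
[ 602.1 -134.3  128.1] [-3.1 -0.   1.4] 0.802021424078506
s24 [626.3 -18.2  59.4  16.8] 751
s36 [ 593.6 -194.2   68.4   25.7] 1227
s27 [616.2 -75.1  62.5  19.2] 1072
s32 [ 602.7 -140.9   65.4   28.7] 1238
[ 602.2 -134.3  128.3] [-3.1 -0.   1.4] 0.8012834847611002
s24 [626.4 -18.3  59.5  16.7] 745
s36 [ 593.7 -193.9   68.4   25.5] 1214
s27 [616.2 -75.   62.6  19.2] 1074
s32 [ 603.6 -141.3   65.4   28.6] 1241
scene [ 603.5 -132.4   64.3   22.8] [ 504.  -337.5   38.    14.2]
side [ 604.6 -136.1   63.7   22.5] [ 505.6 -341.3   38.1   13.7]
```

Emit:
drive_tool([
  [[-0.9,-0.25,0],[0,0,0],0.2],
  [[-0.95,-0.25,0],[0,0,0],0.2],
  [[-0.95,-0.25,0],[0,0,0],0.2],
  [[-0.95,-0.25,0],[0,0,0],0.2],
  [[-0.95,-0.25,0],[0,0,0],0.2],
  [[-0.95,-0.25,0],[0,0,0],0.2],
  [[-0.9,-0.25,0],[0,0,0],0.2],
  [[-0.77,-0.25,0],[0,0,0],0.2],
])

```text
t: 28.98
tcp_pos: [503.7, -340.7, 128.7]
ee_rot: [3.141, 0.0, 1.391]
force: [-0.7, 0.5, 0.1]
finger_gap: 0.8
finger_force: 0.0
```

Emit:
drive_tool([
  [[0,0,0],[0,0,0],0.2],
  [[0,0,0],[0,0,0],0.2],
  [[0,0,0],[0,0,0],0.2],
  [[0,0,0],[0,0,0],0.2],
  [[0,0,0],[0,0,0],0.2],
])

```text
t: 29.6
tcp_pos: [504.3, -339.4, 128.7]
ee_rot: [-3.142, 0.0, 1.392]
force: [0.4, 0.1, -0.2]
finger_gap: 0.799
finger_force: 0.0
```

```bash
python3 pads.py w14 | grep -v '^\[ '
```

```text
s36 [ 592.7 -199.7   68.5   24.4] 700
s19 [ 506.6 -341.6   39.7   13.8] 385
s36 [ 592.8 -200.3   68.4   24.5] 686
s19 [ 506.7 -341.6   39.7   13.7] 397
```

View pics/w141.png

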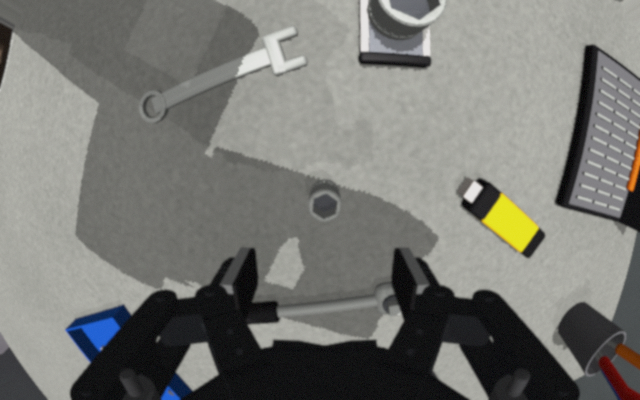

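Socket_19 is at wrist px (324,203), with the ratchet at row 300 clear of the fingers.

Emit:
drive_tool([
  [[-0.05,0.02,0.6],[0,0,0],0.2],
  [[0,0,0.8],[0,0,0],0.2],
  [[0,0,0.8],[0,0,0],0.2],
  [[0,0,0.8],[0,0,0],0.2],
  [[0,0,0.6],[0,0,0],0.3],
  [[0,0,0.46],[0,0,0],0.3],
  [[0,0,0],[0,0,0],0.3],
  [[0,0,0],[0,0,0],0.3],
])

```text
t: 30.7
tcp_pos: [504.8, -341.6, 7.4]
ee_rot: [3.141, 0.0, 1.391]
force: [0.9, -0.3, 0.4]
finger_gap: 0.699
finger_force: 0.0
```

Emit:
drive_tool([
  [[0,0,0],[0,0,0],0.5],
  [[0,0,0],[0,0,0],0.6],
  [[0,0,0],[0,0,0],0.7],
  [[0,0,0],[0,0,0],0.85],
  [[0,0,0],[0,0,0],0.85],
], squeeze=40)

```text
t: 31.32
tcp_pos: [504.7, -341.5, 7.5]
ee_rot: [3.141, 0.0, 1.391]
force: [-0.9, -0.5, 6.7]
finger_gap: 0.301
finger_force: 38.8
```

Emit:
drive_tool([
  [[0,0,-0.4],[0,0,0],0.85],
  [[0,0,-0.9],[0,0,0],0.85],
  [[0,0,-0.9],[0,0,0],0.85],
  [[0,0,-0.9],[0,0,0],0.85],
  [[0.4,0.06,-0.9],[0,0,0],0.85],
  [[0.9,0.13,0],[0,0,0],0.85],
  [[0.9,0.13,0],[0,0,0],0.85],
  [[0.9,0.13,0],[0,0,0],0.85],
])

```text
t: 32.33
tcp_pos: [534.6, -251.5, 127.8]
ee_rot: [3.141, 0.0, 1.391]
force: [-0.7, -0.0, -0.5]
finger_gap: 0.304
finger_force: 39.4
```

Emit:
drive_tool([
  [[0.95,0.14,0],[0,0,0],0.85],
  [[0.95,0.14,0],[0,0,0],0.85],
  [[0.95,0.14,0],[0,0,0],0.85],
  [[0.95,0.14,0],[0,0,0],0.85],
  [[0.95,0.14,0],[0,0,0],0.85],
  [[0.95,0.14,0],[0,0,0],0.85],
  [[0.95,0.14,0],[0,0,0],0.85],
  [[0.95,0.14,0],[0,0,0],0.85],
])

```text
t: 33.33
tcp_pos: [608.4, -33.0, 127.7]
ee_rot: [3.141, -0.0, 1.391]
force: [-0.3, 0.2, -0.7]
finger_gap: 0.305
finger_force: 39.4
```

Emit:
drive_tool([
  [[0.9,0.13,0],[0,0,0],0.85],
  [[0.6,0.09,0],[0,0,0],0.85],
  [[0.25,0.16,0],[0,0,0],0.85],
  [[0,0,0],[0,0,0],0.85],
  [[0,0,0],[0,0,0],0.85],
  [[0,0,0],[0,0,0],0.85],
  [[0,0,0],[0,0,0],0.85],
  [[0,0,0],[0,0,0],0.85],
])

```text
t: 34.33
tcp_pos: [628.7, 15.5, 126.9]
ee_rot: [-3.142, 0.0, 1.391]
force: [-0.6, -0.3, -1.4]
finger_gap: 0.304
finger_force: 39.5
```

```bash
python3 held.py w15 32;python3 pads.py w15
```

```text
[628.7  15.5 126.9] [ 294  258   62   60 1646] top z -32.12548963737903 circle ((-0.4414658844470978, 3.5373730659484863), 15.35774040222168)
[628.7  15.6 126.9] [-3.1  0.   1.4] 0.3022243596314412
[ 301  142   48   47 1746] [324.2 164.8] [635.9  42.3  17. ] [ 27.6   2.3 109.9] [636.1  42.6  17.3]
s24 [631.2  -8.3  44.2  12.8] 57
s14 [646.5 100.9  53.5  11.2] 418
s27 [616.1 -75.8  62.5  19.1] 372
s32 [ 608.5 -116.    51.7   11.8] 70
[628.8  15.6 126.9] [ 3.1 -0.   1.4] 0.3060187399262494
[ 301  142   48   47 1749] [324.3 164.9] [635.9  42.4  17. ] [ 27.6   2.3 109.9] [636.2  42.4  17.3]
s24 [631.2  -8.5  44.3  12.9] 51
s14 [646.5 100.9  53.6  11.2] 413
s27 [616.3 -75.3  62.7  19.1] 366
s32 [ 608.  -116.8   51.3   12.3] 68
```

Emit:
drive_tool([
  [[0.3,0,0],[0,0,0],0.85],
  [[0.4,0,0],[0,0,0],0.85],
  [[0.21,0,0.2],[0,0,0],0.85],
  [[0,0,0.6],[0,0,0],0.85],
  [[0,0,0.7],[0,0,0],0.85],
  [[0,0,0.7],[0,0,0],0.85],
  [[0,0,0.5],[0,0,0],0.85],
  [[0,0,0.4],[0,0,0],0.85],
])

```text
t: 35.48
tcp_pos: [633.2, 42.4, 32.5]
ee_rot: [-3.141, 0.0, 1.391]
force: [-0.3, -0.1, -0.3]
finger_gap: 0.3
finger_force: 39.5
```

Emit:
drive_tool([
  [[0,0,0.2],[0,0,0],0.85],
  [[0,0,0.1],[0,0,0],0.85],
  [[0,0,0],[0,0,0],0.85],
  [[0,0,0],[0,0,0],0.85],
  [[0,0,0],[0,0,0],0.85],
])

```text
t: 36.1
tcp_pos: [633.9, 42.6, 25.3]
ee_rot: [3.141, -0.0, 1.391]
force: [0.3, 0.3, 0.1]
finger_gap: 0.307
finger_force: 39.5
```

Emit:
drive_tool([
  [[0,0,0],[0,0,0],0.6],
  [[0,0,0],[0,0,0],0.5],
  [[0,0,0],[0,0,0],0.35],
  [[0,0,0],[0,0,0],0.3],
  [[0,0,-0.4],[0,0,0],0.3],
  [[0,0,-0.9],[0,0,0],0.3],
  [[0,0,-0.9],[0,0,0],0.3],
  [[0,0,-0.9],[0,0,0],0.3],
])

```text
t: 37.1
tcp_pos: [633.7, 42.6, 119.6]
ee_rot: [3.141, -0.0, 1.391]
force: [0.6, 0.3, -0.9]
finger_gap: 0.702
finger_force: 0.0
```

Emit:
drive_tool([
  [[-0.5,0,-0.4],[0,0,0],0.3],
  [[-0.8,0,0],[0,0,0],0.3],
  [[-0.8,0,0],[0,0,0],0.3],
  [[-0.4,0,0],[0,0,0],0.3],
  [[0,0,0],[0,0,0],0.3],
  [[0,0,0],[0,0,0],0.3],
  [[0,0,0],[0,0,0],0.3],
  [[0,0,0],[0,0,0],0.3],
])

```text
t: 38.1
tcp_pos: [620.3, -30.7, 129.8]
ee_rot: [-3.141, -0.0, 1.392]
force: [-0.1, 0.3, -0.0]
finger_gap: 0.704
finger_force: 0.0
```

```bash
sed -i 's/s19=(505,-340)/s19=(635,42)/; s/top(P,xy,zmin=30)/top(P,xy,R=26,zmin=35)/' pads.py; python3 pads.py w16; python3 - <<'E'
from h import *
for n in ("scene","side"):
    p,d=imaging.grab_frame(n); P=cloud(imaging.camera_info(n),d)
    for xy in [(592,-193.5),(603.5,-135),(614.5,-76),(625,-17),(635.5,42),(646,101)]: print(n,top(P,xy,27,40)[0])
    c=p[140:260,200:400] if n=="scene" else p[150:270,260:460]
    cv2.imwrite(f"pics/{n}16.png",cv2.resize(c[:,:,::-1],None,fx=4,fy=4,interpolation=cv2.INTER_CUBIC))
E
```

```text
[620.3 -30.7 129.8] [-3.1 -0.   1.4] 0.703896833885735
s24 [626.5 -18.   59.3  16.8] 667
s14 [646.5 100.9  53.5  11.2] 394
s36 [ 582.1 -172.6   39.2    0.9] 2
s27 [616.5 -74.9  62.4  19.6] 779
s32 [ 605.3 -134.    65.2   22.4] 683
s19 [636.1  42.4  56.5  13.7] 505
[620.3 -30.8 129.9] [-3.1 -0.   1.4] 0.699150914397357
s24 [626.3 -18.1  59.4  16.8] 660
s14 [646.4 100.9  53.5  11.1] 388
s36 [ 582.1 -172.6   39.1    0.7] 2
s27 [616.4 -75.1  62.4  19.7] 775
s32 [ 605.5 -134.1   65.3   22.5] 685
s19 [636.3  42.5  56.5  13.7] 510
scene [ 591.4 -191.4   67.2   24.9]
scene [ 602.2 -131.4   64.2   22.6]
scene [613.7 -72.7  61.3  19.2]
scene [624.8 -15.6  58.7  16.6]
scene [635.1  43.9  55.8  14.4]
scene [644.5 103.1  52.6  11.6]
side [ 592.3 -194.8   66.9   25.5]
side [ 603.3 -136.    63.8   23.2]
side [614.6 -77.1  60.7  19.5]
side [626.1 -18.8  57.5  17.2]
side [634.9  42.5  54.3  14.5]
side [645.4  98.5  51.7  11. ]
```

View pics/w161.png

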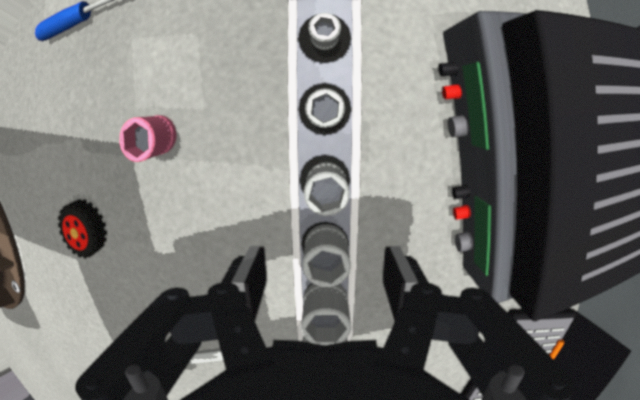

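View pics/scene16.png

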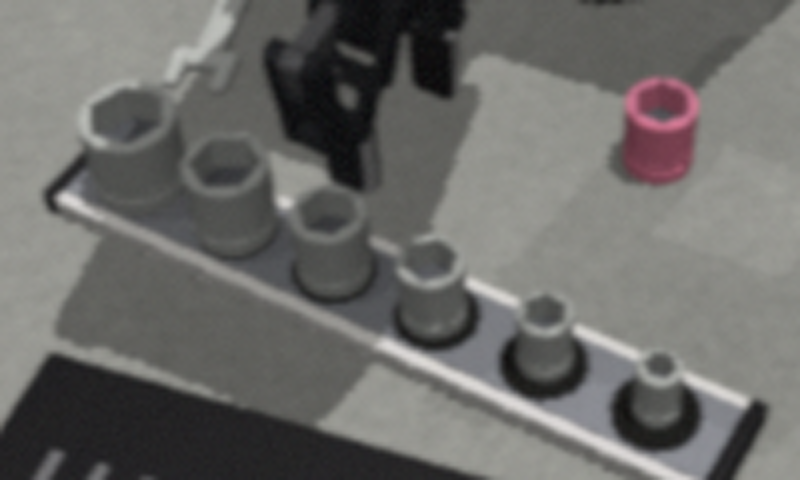

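The crops show the six sockets upright and rising step by step, from socket_14 at (658,390) to socket_36 at (132,145). Each is centred to about 1 to 2 mm, and the gripper is clear.

```bash
python3 -c "
from plant import ctrl; print(ctrl.finish_job())"
```

```text
the job is handed in; nothing more can be done
None
```

All four loose sockets stand upright on their pads, centred to about 1–2 mm, with the row rising from socket_14 to socket_36; nothing was knocked over, and the job was handed in at about 38 s on the robot's clock.

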